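# Shut up the pantry shelf

### The arm

A 6-joint arm with a two-finger parallel gripper is mounted at the origin on the work surface. World frame = base frame: x ahead of the robot, y to its left, z up, the work surface at z = 0. Lengths are in m, angles in degrees, forces in N, time in s.
With the tool pointing down it reaches from about 0.15 to 0.775 m from the base axis. Payload 6.1 kg.
Tool frame: the origin (TCP) lies between the finger pads; the fingertips stand 19 mm ahead of it and the grasp point (between the pads) is the TCP; z points along the fingers, y is the line along which they close (so a half turn about z gives the same grasp; the last joint's range is limited). The gripper opens to 85 mm and grips with 20 to 120 N. Pads are 22 mm wide; open, the fingers measure 114 mm over their backs; the gripper's body (76 mm by 85 mm) begins 54 mm behind the grasp point. The pads swing forward as they close: fully open they stand 13 mm farther back than shut.
Start: joints at [-72.193, 7.208, -2.269, 80.523, 0, 90], TCP at [0.161, -0.5, 0.25] pointing down, gripper open.
Joint ranges: [-155.77, 155.77], [-54.66, 111.73], [-72.52, 77.12], [-102.08, 115.82], [-83.92, 84.16], [-180, 180]. Speed limits (degrees/s): [136.94, 136.94, 172.46, 180, 180, 180].

### API

Orientations are given as a 3x3 rotation matrix whose columns are the frame's x, y, z axes.
In Python, from bench import ctrl, cams gives the robot as it stands.
- The arm moves only by the tool arm_command, never from a script. Its argument "increments" is one flat list of numbers, 4 for each row, row after row: the shift along the tool's x, y, z in m, then the turn about the tool's z in rad. In form: [dx, dy, dz, roll, dx, dy, dz, roll, ...]. A call has 1 to 20 rows; each row shifts and turns the commanded pose from where the row before left it, along the tool's axes as they then stand; what a row does not reach is not made up. A row lasts 1/10 s, in which the tool goes at most 50 mm and 8.59 degrees, less where a joint would pass 70% of its speed; a pose out of reach is approached as far as the arm can. A call is refused whole if a number of a shift passes 0.05 or a number of a turn 0.15, either way. A call with a gripper value outside its range is refused whole. "fingers" is the opening, from -1 (shut) to 1 (fully open), set as the call begins (left out, the last holds). The fingers move at their own pace and stop on an object; the grip force is fixed at half the most. Time passes only in rows, so rows that do not move let the fingers close. It gives the time, the measured TCP pose, the force, the opening and the grip force at its end, in the units of the state.
- ctrl.get_obs(): the state, without advancing time (a new reading comes with each control period).
- cams.camera(name): name is "scene" or "side" or "wrist"; returns a dict with "frame" (420x560x3 uint8, red, green, blue), "depth" (420x560 float32, m along the optical axis (not along the pixel's ray), 0 where there is no reading), "vertical_fov" (degrees; the focal length in pixels is half the picture's height over the tangent of half this angle, whatever the lens; pixels are square), "cx", "cy" (the principal point, pixels), "pose" (4x4, takes a point from camera to world coordinates). Camera axes: x right, y down, z forward; pixel columns grow to the right and rows downward; lengths in m; the calibration is good to about 2 mm. A picture is of the moment at which its call begins.
- ctrl.sign_off(): hands the job in; it is judged then, once.
Trained networks look in a picture, given as the dict that the camera call returned (one of the last four; its "shot" number tells which), for a name from the list of things; names that differ only in an ending like _2 or _b are one class to them, and where a whole thing is asked for, a point or a joint stands for the part that bears it (a point fixed in the world has none). Each returns a list of dicts, best first, with "confidence" (0 to 1); they miss things now and then, are a little off and sometimes report something else, mostly with a low value. They report only what shows in the picture. A call takes as long as a camera call.
- cams.look_for(picture, label): "bbox" ([left, top, right, bottom] in pixels, round what is visible of it).
- cams.landmark_of(picture, label): "at" ([column, row] in pixels: a listed point, or the origin of a listed thing).
The state is a dict: "clock": time; "joint_positions": joint angles; "dq": joint speeds; "joint_efforts": joint torques, N m; "ee_pos": TCP position; "ee_rot": TCP orientation; "ft_force": force on the tool from outside, world axes, zero at the start; "wrist_torque": the same for the moment, N m; "width": finger opening in m; "grasp_force": force on a finger pad.
Only numpy, scipy, OpenCV 4.12 (cv2) and the standard library are available. Lean on these libraries where they do the work, as an engineer would, in place of code of your own. Each camera call takes 0.05 s, during which the arm holds its last target. There are 200 camera calls.

### The job

Shut up the pantry shelf against moths: using only the fingertips, push both open grey drawers of the stacking tiers fully home and push the open lid of the black bin all the way down. Do not lift, tip or shift the bin itself, and leave the tea caddy, pepper grinder and jar opener where they stand.

Things in the scene. Friction and masses are not known exactly. Their poses are not given: they have to be found in the camera images.
- tiers: Two grey plastic stacking tiers, fixed, left or right of the robot: 200 mm wide (y), each 75 mm high, 150 in all, one drawer each. Origin: on the shelf, centred, below the upper tier's front edge; own x points from the front into the tiers (the way drawers shut), z up. The upper tier spans x = 0 to 200 mm, the lower x = -60 to 200 (its front stands 60 mm nearer the robot).
- upper_drawer_front (a point): Centre of the outer face of the upper drawer's front (a flat upright panel 184 mm wide, 59 mm high, 6 mm thick, no handle, packed with boxes behind), 112.5 mm above the shelf. Axes as the tiers'. Moves with the drawer.
- lower_drawer_front (a point): Centre of the outer face of the lower drawer's front (same panel, 184 x 59 mm), 37.5 mm above the shelf. Axes as the tiers'. With both drawers home it lies 60 mm nearer the robot than the upper front; an upper drawer still out hangs over the lower one's path, so the upper is best shut first.
- upper_drawer (a joint): How far the upper drawer is out, m: 0 fully home, flush (firm stop), up to 0.12. Slides with about 2 N of friction and stays where it is left.
- lower_drawer (a joint): How far the lower drawer is out, m: 0 fully home (firm stop), up to 0.12. Slides with about 2 N of friction and stays where it is left.
- bin: Black plastic flip-top bin, loose, about 2 kg with contents, on the side where the tiers are not: 170 mm deep (x), 180 wide (y), 150 high without lid. Origin: on the shelf, on the bin's midline, 30 mm in front of its back wall; own x points to the back (hinge side, away from the robot), z up; the body spans x = -140 to +30 mm.
- lid_hinge (a point): Middle of the lid's hinge line along the top of the bin's back wall, 150 mm above the shelf; axes as the bin's.
- lid_edge (a point): Middle of the lid's free edge, half-way through its thickness, 175 mm from the hinge line. Axes turn with the lid: x from the free edge to the hinge, z out of the lid's outer face (up when shut).
- lid (a joint): Angle of the bin's lid, rad: 0 shut on the rim, 1.57 upright; hinged on the back rim. Flat panel 176 x 186 mm, 10 mm thick, no handle, its inner face in the plane of the hinge line. The hinge is stiff (0.25 N m): the lid stays at any angle and does not fall; pushing its outer (back, upper) face towards the robot and down shuts it.
- caddy: Copper-toned steel tea caddy, round, 77 mm across, 120 mm high, loose, standing between tiers and bin; origin under its centre. Leave alone.
- grinder: Glass and steel pepper grinder, round, 52 mm across, 135 mm high, loose, standing between tiers and bin; origin under its centre. Leave alone.
- opener: Dark silicone jar opener, a low cone 80 mm across and 26 mm high, loose on top of the tiers; origin under its centre. Leave alone.

How it is judged (in metres and radians):
At the end, for the whole second after the job is handed in: Both drawers within 6 mm of fully home, the lid within 0.06 rad of shut, the bin standing at rest within 40 mm of where it was, caddy, grinder and jar opener within 30 mm of where they were (value of joint each of upper_drawer, lower_drawer below 0.006 m and value of joint lid below 0.06 rad and distance of bin from where it was at the start of the episode below 0.04 m and angle between bin's own z axis and vertical below 0.05 rad and linear speed of bin below 0.02 m/s and distance of each of caddy, grinder, opener from where it was at the start of the episode below 0.03 m); the robot touches nothing.
It fails at once if the bin is lifted, dragged (40 mm) or tipped (0.2 rad) (distance of bin from where it was at the start of the episode above 0.04 m or angle between bin's own z axis and vertical above 0.2 rad).
It fails at once if the caddy, grinder or jar opener is lifted, shifted (30 mm) or tipped over (distance of any of caddy, grinder, opener from where it was at the start of the episode above 0.03 m or angle between any of caddy, grinder's own z axis and vertical above 0.4 rad).
It also fails if it takes over 72 s, if anything falls off the work surface, if the arm or the gripper's body presses on something with over 40 N, if the wrist force passes 120 N, or if a joint passes its speed limit or range.

## Working session

There is one attempt and no reset: what is moved stays moved. The work goes in short steps, Python scripts to look and compute and a tool call to move; the robot and the scene stay as the last step left them, time stands still between calls to the robot, and variables do not carry over. Pictures are saved under pics/ and viewed, at most 10 in all, crops included, and the job is handed in when it is done.

Besides the shell and the picture viewer there is one more tool, called by a JSON object that holds its "op" and its "data", one argument or row to a line. arm_command: Moves the arm, as the interface text tells. Its arguments: {"type":"object","properties":{"increments":{"type":"array"},"fingers":{"type":"number"}},"required":["increments"]}

```bash
mkdir -p pics; cat > h.py <<'E'
import numpy as np, cv2
from bench import ctrl, cams
def P(c,u,v,d=None):
    f=210/np.tan(np.radians(c["vertical_fov"])/2)
    if d is None:
        w=c["depth"][int(v)-2:int(v)+3,int(u)-2:int(u)+3]; w=w[w>0]; d=np.median(w) if w.size else np.nan
    p=np.array([(u-c["cx"])/f*d,(v-c["cy"])/f*d,d,1]); return (c["pose"]@p)[:3]
def cloud(c):
    f=210/np.tan(np.radians(c["vertical_fov"])/2)
    v,u=np.mgrid[0:420,0:560]; d=c["depth"]
    q=np.stack([(u-c["cx"])/f*d,(v-c["cy"])/f*d,d,np.ones_like(d)],-1)
    return (q@c["pose"].T)[...,:3]
def save(c,n): cv2.imwrite("pics/"+n,c["frame"][...,::-1])
E
python3 - <<'E'
from h import *
o=ctrl.get_obs(); print(o["clock"],o["ee_pos"],o["ee_rot"])
ims=[]
for n in("scene","side"):
    c=cams.camera(n); ims.append(c["frame"]); print(n,c["pose"].round(2).tolist())
    for l in("tiers","upper_drawer_front","lower_drawer_front","bin","lid_hinge","lid_edge","caddy","grinder","opener"):
        for r in cams.landmark_of(c,l)[:1]: print(l,r["confidence"],np.round(r["at"]),P(c,*r["at"]).round(3))
    np.save(n+"_cloud.npy",cloud(c))
cv2.imwrite("pics/a.png",cv2.resize(np.hstack(ims)[...,::-1],(800,300)))
save(cams.camera("scene"),"b.png")
E
```

```text
0.0 [ 0.16044184 -0.49947333  0.2495199 ] [[ 9.52084653e-01  3.05834196e-01 -5.07849842e-04]
 [ 3.05834618e-01 -9.52083391e-01  1.55042876e-03]
 [-9.34126661e-06 -1.63145749e-03 -9.99998669e-01]]
scene [[0.94, 0.33, -0.11, 0.67], [0.34, -0.89, 0.29, -0.24], [-0.01, -0.31, -0.95, 0.85], [0.0, 0.0, 0.0, 1.0]]
tiers 0.71 [314. 130.] [0.587 0.157 0.149]
upper_drawer_front 0.92 [282.  95.] [0.5   0.216 0.139]
lower_drawer_front 0.81 [270. 106.] [0.465 0.231 0.059]
lid_edge 0.97 [146. 298.] [ 0.421 -0.251  0.148]
caddy 0.75 [315. 235.] [ 0.657 -0.034  0.108]
grinder 0.93 [260. 204.] [ 0.532 -0.001  0.073]
opener 0.77 [383. 106.] [0.699 0.239 0.173]
side [[-0.98, -0.21, 0.08, 0.51], [-0.22, 0.93, -0.3, 0.27], [-0.01, -0.31, -0.95, 0.95], [0.0, 0.0, 0.0, 1.0]]
tiers 0.6 [264. 337.] [0.564 0.244 0.133]
upper_drawer_front 0.78 [300. 348.] [0.498 0.248 0.141]
lower_drawer_front 0.68 [321. 351.] [0.457 0.241 0.064]
bin 0.66 [321. 122.] [ 0.553 -0.239  0.053]
lid_hinge 0.93 [310.  83.] [ 0.587 -0.26   0.162]
lid_edge 0.95 [379.  60.] [ 0.467 -0.253  0.277]
caddy 0.75 [256. 214.] [0.635 0.02  0.108]
grinder 0.84 [310. 239.] [0.521 0.045 0.107]
opener 0.66 [178. 324.] [0.705 0.256 0.175]
```

View pics/a.png

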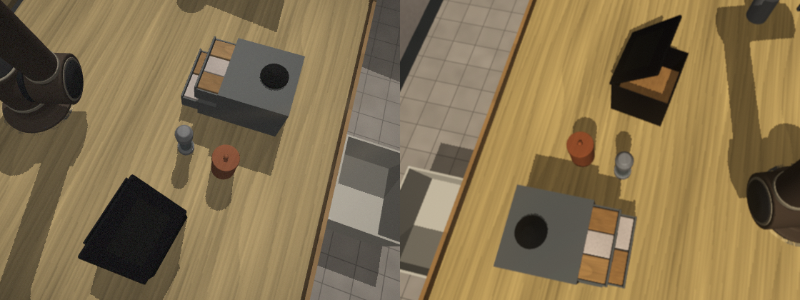

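The overview shows the tiers at the left of the robot with both drawers out to the front (side view near 600,240), the bin at right with its lid open about 45–60° (side view near 650,50), and the grinder and caddy between. Now I fit the geometry from the clouds.

```bash
python3 - <<'E'
from h import *
A=np.load("scene_cloud.npy").reshape(-1,3);B=np.load("side_cloud.npy").reshape(-1,3)
for n,C in(("scene",A),("side",B)):
    m=(abs(C[:,2]-.15)<.006)&(C[:,1]>.05)&(C[:,0]>.4)&(C[:,0]<.9)&(C[:,1]<.45)
    r=cv2.minAreaRect(C[m,:2].astype(np.float32)); print(n,"tier top",m.sum(),r,cv2.boxPoints(r).round(3).tolist())
    # lid
    for lab,reg in(("lid",(C[:,1]<-.1)&(C[:,1]>-.4)&(C[:,0]>.35)&(C[:,0]<.75)&(C[:,2]>.17)),):
        Q=C[reg]; 
        best=0;rng=np.random.default_rng(0)
        for _ in range(300):
            a,b,c=Q[rng.choice(len(Q),3)]; nn=np.cross(b-a,c-a); nn/=np.linalg.norm(nn)+1e-9
            k=abs((Q-a)@nn)<.004
            if k.sum()>best: best=k.sum();K=k
        L=Q[K];mu=L.mean(0);nn=np.linalg.svd(L-mu,full_matrices=False)[2][2]; nn*=np.sign(nn[2])
        print("lid",len(Q),best,mu.round(3),nn.round(3),"zmax",np.percentile(L[:,2],99.5), "angle",np.degrees(np.arccos(nn[2])))
        e1=np.cross(nn,[0,0,1]);e1/=np.linalg.norm(e1);e2=np.cross(nn,e1)
        rr=cv2.minAreaRect(np.c_[(L-mu)@e1,(L-mu)@e2].astype(np.float32)); 
        print("corners",[ (mu+p[0]*e1+p[1]*e2).round(3).tolist() for p in cv2.boxPoints(rr)],rr[1])
E
```

```text
scene tier top 7721 ((0.6348531246185303, 0.24568495154380798), (0.2691654860973358, 0.20537452399730682), 1.1318706274032593) [[0.49799999594688416, 0.34599998593330383], [0.5019999742507935, 0.14000000059604645], [0.7710000276565552, 0.1459999978542328], [0.7670000195503235, 0.35100001096725464]]
lid 12615 12615 [ 0.531 -0.261  0.28 ] [-0.959  0.212  0.186] zmax 0.8534622729699761 angle 79.25710023827682
corners [[0.607, -0.416, 0.845], [0.649, -0.236, 0.857], [0.534, -0.164, 0.182], [0.491, -0.344, 0.17]] (0.6884756088256836, 0.1851036697626114)
side tier top 12171 ((0.6342581510543823, 0.24659258127212524), (0.27165457606315613, 0.20035649836063385), 1.1816779375076294) [[0.4959999918937683, 0.3440000116825104], [0.5009999871253967, 0.14399999380111694], [0.7720000147819519, 0.14900000393390656], [0.7680000066757202, 0.3499999940395355]]
lid 4657 4522 [ 0.52  -0.25   0.233] [ 0.7   -0.114  0.705] zmax 0.2812476936434301 angle 45.19205743511572
corners [[0.485, -0.156, 0.283], [0.455, -0.34, 0.283], [0.566, -0.358, 0.17], [0.596, -0.174, 0.17]] (0.15924647450447083, 0.18681372702121735)
```

View pics/b.png

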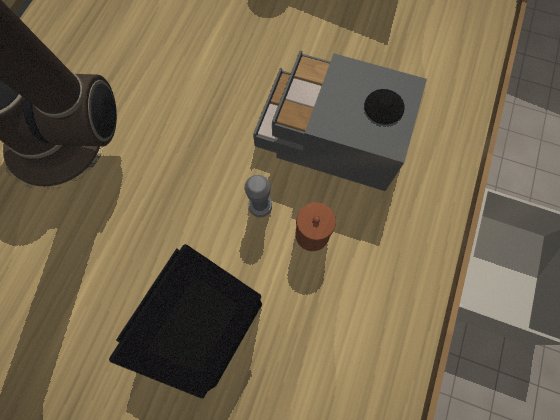

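The full scene picture agrees: drawers' front at columns 255–310, row 90–130; lid top face at 110–260, rows 245–395. The lid is at ~45°, hinge ≈ (0.588, -0.261, 0.15). The upper front is at x≈0.498 (70 mm out). I shut the lid first, from above.

{"op": "arm_command", "data": {
  "increments": [0,0,-0.04,0,0,0,-0.04,0,0.024,-0.009,0,0,0.024,-0.009,0,0,0.024,-0.009,0,0,0.024,-0.009,0,0,0.024,-0.009,0,0,0.024,-0.009,0,0,0.024,-0.009,0,0,0.024,-0.009,0,0,0.024,-0.009,0,0,0.024,-0.009,0,0,0.024,-0.009,0,0,0.024,-0.009,0,0,0.024,-0.009,0,0,0.024,-0.009,0,0,0.024,-0.009,0,0,0.024,-0.009,0,0,0,0,0,0,0,0,0,0],
  "fingers": -1
}}

```text
clock: 3.05
ee_pos: [0.4822, -0.2451, 0.3301]
ee_rot: [[0.952, 0.307, -0.001], [0.307, -0.952, -0.0], [-0.001, -0.0, -1.0]]
ft_force: [-0.4, 0.5, -0.3]
width: -0.0001
grasp_force: 0.0
```

{"op": "arm_command", "data": {
  "increments": [0,0,0.01,0,0,0,0.01,0,0,0,0.01,0,0,0,0.01,0,0,0,0.01,0,0,0,0.01,0,0,0,0.01,0,0,0,0.01,0,0,0,0.01,0,0,0,0.01,0]
}}

```text
clock: 4.05
ee_pos: [0.4821, -0.2452, 0.2294]
ee_rot: [[0.952, 0.306, -0.0], [0.306, -0.952, 0.0], [-0.0, -0.0, -1.0]]
ft_force: [-0.6, -0.4, 1.8]
width: -0.0002
grasp_force: 0.6
```

```bash
python3 - <<'E'
from h import *
c=cams.camera("side"); save(c,"c.png"); print(ctrl.get_obs()["joint_positions"],ctrl.get_obs()["ft_force"])
E
```

```text
[-2.69639566e+01  9.02328728e+00 -2.98250083e+00  7.81371824e+01
 -4.06230534e-03  1.35226329e+02] [ 0.28754477 -0.30964529 -0.32048256]
```

View pics/c.png

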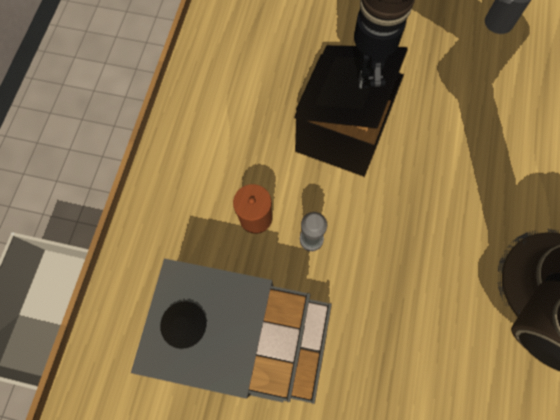

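The fingertips are on the lid near (372, 75) and it is coming down, with the bin unmoved. Continue down.

{"op": "arm_command", "data": {
  "increments": [0,0,0.01,0,0,0,0.01,0,0,0,0.01,0,0,0,0.01,0,0,0,0.005,0,0,0,0.002,0,0,0,0.002,0,0,0,0,0]
}}

```text
clock: 4.9
ee_pos: [0.4822, -0.2453, 0.1813]
ee_rot: [[0.952, 0.306, 0.0], [0.306, -0.952, 0.0], [0.0, 0.0, -1.0]]
ft_force: [0.2, -0.4, -0.5]
width: 0.0001
grasp_force: 0.0
```

{"op": "arm_command", "data": {
  "increments": [0,0,0.002,0,0,0,0.002,0,0,0,0.001,0,0,0,0,0]
}}

```text
clock: 5.3
ee_pos: [0.4824, -0.2455, 0.1789]
ee_rot: [[0.952, 0.306, 0.003], [0.306, -0.952, -0.001], [0.002, 0.002, -1.0]]
ft_force: [-5.0, 2.2, 15.3]
width: 0.0002
grasp_force: 7.4
```

{"op": "arm_command", "data": {
  "increments": [0,0,-0.015,0,0,0,-0.025,0,0,0,-0.025,0,0,0,-0.025,0,0,0,-0.03,0,0,0,-0.03,0,0,0,0,-0.1,0,0,0,-0.1,0,0,0,-0.1,0,0,0,-0.1,0,0,0,-0.1,0,0,0,-0.1,0,0,0,-0.1,0,0,0,-0.1,0,0,0,-0.1,0,0,0,-0.1,0,0,0,-0.1,0,0,0,-0.1,0,0,0,-0.08,0,0,0,0]
}}

```text
clock: 7.3
ee_pos: [0.4823, -0.2453, 0.3263]
ee_rot: [[-0.02, 1.0, 0.0], [1.0, 0.02, -0.0], [-0.0, 0.0, -1.0]]
ft_force: [-0.6, 0.1, 0.4]
width: 0.0001
grasp_force: 0.0
```

{"op": "arm_command", "data": {
  "increments": [0.035,-0.006,0,0,0.035,-0.006,0,0,0.035,-0.006,0,0,0.035,-0.006,0,0,0.035,-0.006,0,0,0.035,-0.006,0,0,0.035,-0.006,0,0,0.035,-0.006,0,0,0.035,-0.006,0,0,0.035,-0.006,0,0,0.035,-0.006,0,0,0.035,-0.006,0,0,0.035,-0.006,0,0,0.035,-0.006,0,0,0,0,0.04,0,0,0,0.04,0,0,0,0.04,0,0,0,0.04,0,0,0,0.04,0,0,0,0,0]
}}

```text
clock: 9.3
ee_pos: [0.3852, 0.2411, 0.1215]
ee_rot: [[-0.018, 1.0, -0.008], [1.0, 0.018, -0.005], [-0.005, -0.008, -1.0]]
ft_force: [-0.4, 0.1, -0.0]
width: -0.0003
grasp_force: 0.0
```

```bash
python3 - <<'E'
from h import *
c=cams.camera("side"); save(c,"d.png"); C=cloud(c).reshape(-1,3)
m=(C[:,1]<-.15)&(C[:,1]>-.35)&(C[:,0]>.40)&(C[:,0]<.65)&(C[:,2]>.14)&(C[:,2]<.3)
Q=C[m]; mu=Q.mean(0); n=np.linalg.svd(Q-mu,full_matrices=False)[2][2]; print(mu,n,m.sum())
# lid only: extents
r=cv2.minAreaRect(Q[:,:2].astype(np.float32)); print(r)
m=(C[:,1]>.17)&(C[:,1]<.32)&(C[:,0]>.40)&(C[:,0]<.52)
for y in(.17,.2,.29): 
  k=m&(abs(C[:,1]-y)<.01); 
  print(y,"upper min x",C[k&(C[:,2]>.12)&(C[:,2]<.16),0].min(),"lower",C[k&(C[:,2]>.05)&(C[:,2]<.08),0].min())
E
```

```text
[ 0.50112723 -0.246416    0.15920394] [0.00467965 0.00995053 0.99993954] 7351
((0.5028201341629028, -0.2536885440349579), (0.18752463161945343, 0.1828286498785019), 80.72871398925781)
0.17 upper min x 0.4998184471366326 lower 0.4546252010175273
0.2 upper min x 0.4991956717188804 lower 0.4540312458446876
0.29 upper min x 0.4972191338710774 lower 0.4519051646141513
```

View pics/d.png

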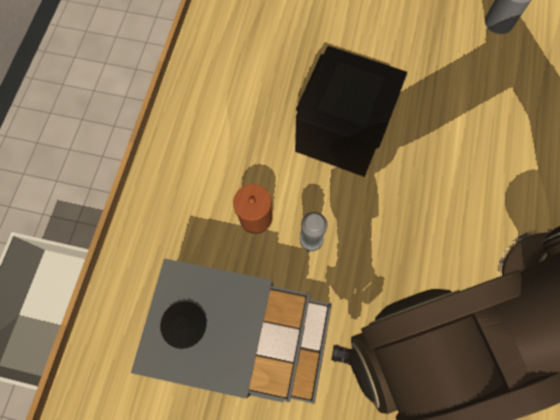

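The lid lies flat (plane at z 0.159, tilt ≈0.01) at (350, 110); the fingers stand in front of the drawers at (340, 355). Now the upper drawer.

{"op": "arm_command", "data": {
  "increments": [0,0.02,0,0,0,0.02,0,0,0,0.02,0,0,0,0.02,0,0,0,0.01,0,0,0,0.01,0,0,0,0.01,0,0,0,0.01,0,0,0,0.01,0,0,0,0.01,0,0,0,0.01,0,0,0,0.005,0,0,0,0.005,0,0,0,0,0,0]
}}

```text
clock: 10.75
ee_pos: [0.5464, 0.246, 0.1261]
ee_rot: [[-0.02, 1.0, -0.005], [1.0, 0.02, 0.0], [0.0, -0.005, -1.0]]
ft_force: [-11.0, 1.3, 6.0]
width: 0.0002
grasp_force: 5.0
```

{"op": "arm_command", "data": {
  "increments": [0,0.003,0,0,0,0.003,0,0,0,0,0,0]
}}

```text
clock: 11.05
ee_pos: [0.5468, 0.246, 0.1261]
ee_rot: [[-0.022, 1.0, -0.015], [1.0, 0.022, 0.0], [0.0, -0.015, -1.0]]
ft_force: [-32.0, 0.1, 16.2]
width: 0.0
grasp_force: 14.9
```

{"op": "arm_command", "data": {
  "increments": [0,-0.02,0,0,0,-0.025,0,0,0,-0.03,0,0,0,-0.03,0,0,0,-0.03,0,0,0,-0.025,0,0,0,0,0,0,0,0,0.02,0,0,0,0.02,0,0,0,0.02,0,0,0,0,0]
}}

```text
clock: 12.15
ee_pos: [0.3937, 0.2421, 0.064]
ee_rot: [[-0.02, 1.0, -0.003], [1.0, 0.02, -0.002], [-0.002, -0.003, -1.0]]
ft_force: [-0.4, -0.2, -0.0]
width: 0.0002
grasp_force: 0.0
```

```bash
python3 - <<'E'
from h import *
c=cams.camera("side"); C=cloud(c).reshape(-1,3)
for y in(.17,.2,.29): 
  k=(abs(C[:,1]-y)<.01)&(C[:,0]>.43)&(C[:,0]<.62); 
  print(y,"upper min x",C[k&(C[:,2]>.13)&(C[:,2]<.16),0].min(),"lower",C[k&(C[:,2]>.05)&(C[:,2]<.08),0].min())
E
```

```text
0.17 upper min x 0.5627183974848539 lower 0.45457523740250894
0.2 upper min x 0.5618873144737042 lower 0.45413543619816205
0.29 upper min x 0.5601482015423447 lower 0.4520902366408942
```

{"op": "arm_command", "data": {
  "increments": [0,0.02,0,0,0,0.01,0,0,0,0.01,0,0,0,0.01,0,0,0,0.01,0,0,0,0.01,0,0,0,0.01,0,0,0,0.005,0,0,0,0.005,0,0,0,0,0,0]
}}

```text
clock: 13.2
ee_pos: [0.4852, 0.2448, 0.0662]
ee_rot: [[-0.02, 1.0, 0.001], [1.0, 0.02, -0.0], [-0.0, 0.001, -1.0]]
ft_force: [-0.1, -0.5, -0.4]
width: -0.0002
grasp_force: 0.0
```

{"op": "arm_command", "data": {
  "increments": [0,0.003,0,0,0,0.003,0,0,0,0.003,0,0,0,0,0,0]
}}

```text
clock: 13.6
ee_pos: [0.4937, 0.245, 0.0662]
ee_rot: [[-0.02, 1.0, 0.0], [1.0, 0.02, -0.0], [-0.0, 0.0, -1.0]]
ft_force: [-0.2, -0.9, -0.8]
width: 0.0002
grasp_force: 0.1
```

{"op": "arm_command", "data": {
  "increments": [0,0.003,0,0,0,0.003,0,0,0,0,0,0]
}}

```text
clock: 13.9
ee_pos: [0.4957, 0.245, 0.0661]
ee_rot: [[-0.021, 1.0, -0.007], [1.0, 0.021, 0.0], [0.001, -0.007, -1.0]]
ft_force: [-16.0, 0.2, 10.0]
width: 0.0002
grasp_force: 7.9
```

```bash
python3 - <<'E'
from h import *
for n in("side","scene"):
  c=cams.camera(n); C=cloud(c).reshape(-1,3)
  im=c["frame"][240:420,100:400] if n=="side" else c["frame"][20:220,230:450]
  cv2.imwrite("pics/e_%s.png"%n,cv2.resize(im,None,fx=2.5,fy=2.5)[...,::-1])
  for y in(.17,.2,.29,.32): 
    k=(abs(C[:,1]-y)<.01)&(C[:,0]>.43)&(C[:,0]<.62); g=lambda a,b:C[k&(C[:,2]>a)&(C[:,2]<b),0]
    print(n,y,"top",np.sort(g(.146,.156))[:3],"upper",np.sort(g(.12,.144))[:3],"lowtop",np.sort(g(.07,.08))[:3],"low",np.sort(g(.03,.067))[:3])
E
```

```text
side 0.17 top [0.57493573 0.57688318 0.57803068] upper [] lowtop [] low []
side 0.2 top [0.59930885 0.59984425 0.59984592] upper [] lowtop [] low []
side 0.29 top [0.56856306 0.56867134 0.56869572] upper [0.56005813 0.56017556 0.56023487] lowtop [0.55134479 0.5516797  0.55302968] low []
side 0.32 top [0.56779147 0.56801908 0.5680638 ] upper [0.55939774 0.5594559  0.55956488] lowtop [0.54222936 0.54276926 0.5441824 ] low []
scene 0.17 top [0.57109593 0.57147024 0.57176888] upper [0.5629471  0.56332256 0.56357277] lowtop [0.51086148 0.51130985 0.51191465] low []
scene 0.2 top [0.5703532  0.57042357 0.57077726] upper [0.56237024 0.56247499 0.56295993] lowtop [0.51052947 0.51101596 0.5110781 ] low []
scene 0.29 top [0.56825039 0.56893997 0.56900451] upper [0.5604615 0.5605551 0.5606057] lowtop [0.54878186 0.54929699 0.54964508] low []
scene 0.32 top [0.56782742 0.56803164 0.56814704] upper [0.55952179 0.56000504 0.56025262] lowtop [0.51494507 0.51555784 0.51632425] low []
```

View pics/e_side.png

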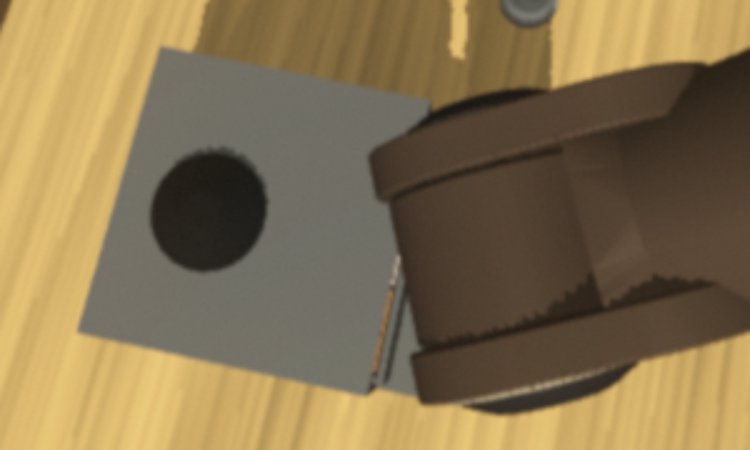

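The crop shows the upper drawer's front still ~9 mm proud (at 385, 320): the finger linkage probably met the tier's top edge. I'll back off and push again higher up the panel.

{"op": "arm_command", "data": {
  "increments": [0,-0.02,0,0,0,-0.03,0,0,0,-0.03,0,0,0,0,-0.03,0,0,0,-0.03,0,0,0,-0.024,0,0,0,0,0,0,0.03,0,0,0,0.03,0,0,0,0.03,0,0,0,0.02,0,0,0,0.01,0,0,0,0.005,0,0,0,0,0,0]
}}

```text
clock: 15.4
ee_pos: [0.5442, 0.2459, 0.1498]
ee_rot: [[-0.02, 1.0, -0.001], [1.0, 0.02, -0.0], [-0.0, -0.001, -1.0]]
ft_force: [-0.3, 0.1, -0.4]
width: 0.0001
grasp_force: 0.0
```

{"op": "arm_command", "data": {
  "increments": [0,0.003,0,0,0,0.003,0,0,0,0.003,0,0,0,0.002,0,0,0,0.002,0,0,0,0,0,0]
}}

```text
clock: 16.0
ee_pos: [0.5558, 0.2464, 0.1504]
ee_rot: [[-0.02, 1.0, -0.003], [1.0, 0.02, 0.0], [0.0, -0.003, -1.0]]
ft_force: [-7.7, -0.7, 4.2]
width: -0.0001
grasp_force: 4.1
```

{"op": "arm_command", "data": {
  "increments": [0,0.002,0,0,0,0,0,0,0,-0.02,0,0,0,-0.03,0,0,0,-0.04,0,0,0,-0.04,0,0,0,-0.04,0,0,0,-0.04,0,0,0,0,-0.04,0,0,0,-0.04,0,0,0,-0.03,0,0,0,0,0]
}}

```text
clock: 17.2
ee_pos: [0.351, 0.2433, 0.2649]
ee_rot: [[-0.02, 1.0, 0.007], [1.0, 0.02, 0.005], [0.004, 0.007, -1.0]]
ft_force: [0.3, 0.6, -0.3]
width: 0.0002
grasp_force: 0.0
```

```bash
python3 - <<'E'
from h import *
for n in("side","scene"):
  c=cams.camera(n); C=cloud(c).reshape(-1,3)
  if n=="side":save(c,"f.png")
  else: cv2.imwrite("pics/g.png",cv2.resize(c["frame"][20:220,230:450],None,fx=2.5,fy=2.5)[...,::-1])
  for y in(.17,.2,.24,.29,.32): 
    k=(abs(C[:,1]-y)<.01)&(C[:,0]>.43)&(C[:,0]<.62); g=lambda a,b:np.sort(C[k&(C[:,2]>a)&(C[:,2]<b),0])[:2].round(4)
    print(n,y,"top",g(.146,.156),"upper",g(.09,.144),"lowtop",g(.07,.08),"low",g(.01,.067))
  for l in("caddy","grinder","opener"):
    for r in cams.landmark_of(c,l)[:1]: print(l,np.round(r["at"]))
  m=(C[:,1]<-.18)&(C[:,1]>-.32)&(C[:,0]>.44)&(C[:,0]<.56)&(C[:,2]>.1)&(C[:,2]<.3); Q=C[m]
  if m.sum()>100: print("lid",np.linalg.svd(Q-Q.mean(0),full_matrices=False)[2][2],Q.mean(0))
E
```

```text
side 0.17 top [0.571  0.5712] upper [0.5703 0.5704] lowtop [0.5113 0.5114] low []
side 0.2 top [0.5705 0.5705] upper [0.5698 0.5698] lowtop [0.5105 0.5106] low []
side 0.24 top [0.5695 0.5696] upper [0.5682 0.5682] lowtop [0.5097 0.5098] low [0.5089 0.509 ]
side 0.29 top [0.5684 0.5685] upper [0.5679 0.5679] lowtop [0.5087 0.5088] low []
side 0.32 top [0.5677 0.568 ] upper [0.5673 0.5673] lowtop [0.508  0.5081] low []
caddy [265. 337.]
grinder [310. 239.]
opener [264. 338.]
lid [ 6.67414681e-04 -8.94831190e-04 -9.99999377e-01] [ 0.49971796 -0.2479683   0.16005083]
scene 0.17 top [0.5709 0.5713] upper [] lowtop [0.5109 0.5116] low []
scene 0.2 top [0.5703 0.5708] upper [] lowtop [0.5101 0.5111] low []
scene 0.24 top [0.5696 0.5697] upper [] lowtop [0.509  0.5102] low []
scene 0.29 top [0.5684 0.5685] upper [] lowtop [0.5085 0.5086] low []
scene 0.32 top [0.5677 0.568 ] upper [] lowtop [0.5074 0.5082] low []
caddy [315. 236.]
grinder [262. 204.]
opener [384. 104.]
lid [-5.71369364e-04  2.04385180e-03  9.99997748e-01] [ 0.50077372 -0.25212262  0.16001743]
```

View pics/f.png

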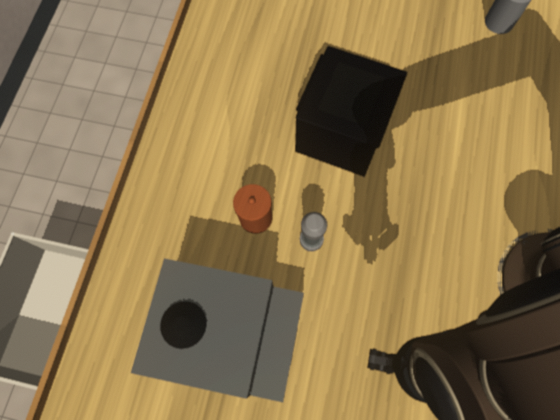

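View pics/g.png

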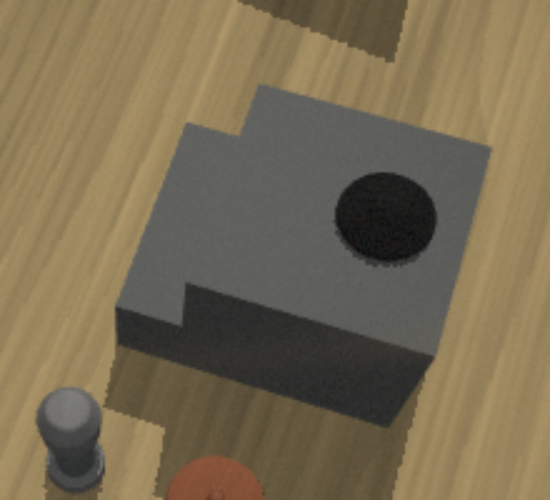

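Both pictures show the drawers flush: upper front at x≈0.569 against a tier edge at 0.570, with only plain tier steps visible around (270, 340) in the side view. The lid is flat at (350, 110), the other objects have not moved, and the arm is clear.

```bash
python3 -c "
from bench import ctrl
print(ctrl.sign_off())"
```

```text
the job is handed in; nothing more can be done
None
```

I pushed both drawers fully home and the lid flat and handed the job in at about 17 s. The final pictures showed the bin, caddy, grinder and jar opener unmoved and the arm clear. The hand-in gave no verdict back.

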